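# Make up the supports and set the ware on a kiln hearth

### The arm

A 6-joint arm with a two-finger parallel gripper is mounted at the origin on the work surface. World frame = base frame: x ahead of the robot, y to its left, z up, the work surface at z = 0. Lengths are in mm, angles in rad, forces in N, time in s.
With the tool pointing down it reaches from about 275 to 1000 mm from the base axis. Payload 8.4 kg.
Tool frame: the origin (TCP) lies at the very end of the fingers, on their centre line; the grasp point (between the pads) lies 19 mm behind it; z points along the fingers, y is the direction in which the jaws open and shut (so a half turn about z gives the same grasp; the last joint's range is limited). The gripper opens to 85 mm and grips with 20 to 120 N. Pads are 22 mm wide; open, the fingers measure 114 mm over their backs; the gripper's body (76 mm by 85 mm) begins 54 mm behind the grasp point. The pads swing forward as they close: fully open they stand 13 mm farther back than shut.
Start: joints at [-1.118, 0.353, 1.633, -0, 1.155, -0.002], TCP at [274.551, -561.471, 231.281] pointing down, gripper open.
Joint ranges: [-2.63, 2.63], [-0.92, 2.1], [0.06, 2.66], [-1.3, 4.44], [0, 2.69], [-3.02, 3.02]. Speed limits (rad/s): [2.22, 2.22, 2.79, 3.14, 3.14, 3.14].

### API

Orientations are given as [roll, pitch, yaw] about the fixed x, y, z axes, in that order (R = Rz(yaw) Ry(pitch) Rx(roll)).
In Python, from rig import r, vision gives the robot as it stands.
- The arm moves only by the tool move_arm, never from a script. Its argument "series" is text: rows parted by semicolons, each of 7 numbers parted by spaces: the closure, from -1 (fully open) to 1 (shut), then the shift along the tool's x, y, z in units of 40 mm (1.0 is 40 mm), then the turn, a rotation vector about the tool's x, y, z in degrees. In form: grip tx ty tz ax ay az; .... A call has 1 to 20 rows; each row shifts and turns the pose as measured when the row begins, along the tool's axes as they then stand; what a row does not reach is not made up. A row lasts 1/8 s, in which the tool goes at most 62.5 mm and 10.7 degrees, less where a joint would pass 70% of its speed; a pose out of reach is approached as far as the arm can. A call is refused whole if a number of a shift passes 1 or a number of a turn 10.7, either way. A call with a gripper value outside its range is refused whole. The fingers move at their own pace and stop on an object; "grip_force" is the grip in N (left out, the last holds). Time passes only in rows, so rows that do not move let the fingers close. It gives the time, the measured TCP pose, the force and the opening at its end, in the units of the state.
- r.sense(): the state, without advancing time (a new reading comes with each control period).
- vision.grab_frame(name): name is "scene" or "top"; returns the picture (384x512x3 uint8, red, green, blue); there is no depth.
- vision.camera_params(name): a dict with "fx", "fy", "cx", "cy" (pixels), "k1" (the pictures are not rectified: a ray, as slopes to the right and down, at radius r is drawn at 1 + k1 r^2 times it, then the intrinsics apply), "position" and "rotation" of the camera in the world. Camera axes: x right, y up, looking along -z (the intrinsics and any distortion apply to the point x, -y, -z); pixel columns grow to the right and rows downward; lengths in mm; the calibration is good to about 2 mm. A picture is of the moment at which its call begins. camera_params takes no time and is no camera call.
- r.sign_off(): hands the job in, once; it reports no verdict.
The state is a dict: "clock": time; "qpos": joint angles; "qvel": joint speeds; "joint_efforts": joint torques, N m; "eef_pos": TCP position; "tcp_rot": TCP orientation; "contact_force": force on the tool from outside, world axes, zero at the start; "wrist_torque": the same for the moment, N m; "opening": opening from 0.0 (shut) to 1.0 (fully open).
Only numpy, scipy, OpenCV 4.12 (cv2) and the standard library are available. Lean on these libraries where they do the work, as an engineer would, in place of code of your own. Each camera call takes 0.05 s, during which the arm holds its last target. There are 200 camera calls.

### The job

Get this kiln hearth ready for its next shelf: the three posts already standing on it are of different lengths, so stand one of the loose posts upright and centred on each of them so that all three supports come to the same height. On the hearth, stand the clay pot that will fit under that next shelf in the middle of the kiln shelf, and the cone pack midway between the two supports that share the shelf's long edge nearest the robot, lengthwise in line with them. Leave the other pot and the posts already standing where they are.

Things in the scene. Friction and masses are not known exactly. Their poses are not given: they have to be found in the camera images.
- hearth: fixed kiln hearth: a cream kiln shelf 250 (its x) by 300 mm (its y) centred on a brick base 270 by 320; the shelf's flat top is 43 mm above the origin (centre of the underside, on the work surface). x points away from the robot, within 15 degrees. Supports stand about 95 mm nearer the robot than its middle and 115 mm to either side, and one 90 mm beyond the middle
- base_short: 51 mm high, standing loose on the hearth at one of its three support places (which one varies); a plain cream fired-clay kiln post, 38 mm square with a small dark bore in its top; origin: centre of its underside, z up, x and y square to its sides (a quarter turn looks the same)
- base_mid: 76 mm high, standing loose on the hearth at one of its three support places (which one varies); a plain cream fired-clay kiln post, 38 mm square with a small dark bore in its top; origin: centre of its underside, z up, x and y square to its sides (a quarter turn looks the same)
- base_tall: 102 mm high, standing loose on the hearth at one of its three support places (which one varies); a plain cream fired-clay kiln post, 38 mm square with a small dark bore in its top; origin: centre of its underside, z up, x and y square to its sides (a quarter turn looks the same)
- post_short: loose post, 51 mm high, standing on the work surface beside the hearth; a plain cream fired-clay kiln post, 38 mm square with a small dark bore in its top; origin: centre of its underside, z up, x and y square to its sides (a quarter turn looks the same)
- post_mid: loose post, 76 mm high, standing on the work surface beside the hearth; a plain cream fired-clay kiln post, 38 mm square with a small dark bore in its top; origin: centre of its underside, z up, x and y square to its sides (a quarter turn looks the same)
- post_tall: loose post, 102 mm high, standing on the work surface beside the hearth; a plain cream fired-clay kiln post, 38 mm square with a small dark bore in its top; origin: centre of its underside, z up, x and y square to its sides (a quarter turn looks the same)
- tumbler: straight-sided round terracotta pot, open at the top, 62 mm across and 110 mm high, standing upright on the work surface; origin: centre of its underside, z up
- tall_vase: terracotta bottle vase with a narrow neck, 185 mm high and 72 mm across at its belly, standing upright on the work surface; origin: centre of its underside, z up
- cone_pack: cone pack: a grey clay bar 90 mm long (its x), 24 mm wide (its y) and 18 mm high with three small white cones standing in a row on it, 57 mm high in all; it stands on the work surface and may be carried by the bar's long sides; origin: centre of its underside, z up; either end may lead
There are look-alikes about, which are no part of the job. Leave any orange look-alike of the base_short alone.

How it is judged (in metres and radians):
At the end, for the whole second after the job is handed in: Loose posts 102, 76, 51 mm stand on standing posts 51, 76, 102 mm, centred to 10 mm, upright; those moved under 12 mm. Straight pot within 15 mm of the kiln shelf's middle; cone pack within 15 mm of midway between the near supports, in line to 0.21 rad. Vase moved under 20 mm. All at rest (horizontal distance between post_tall and base_short below 0.01 m and z of post_tall in the frame of base_short between 0.047 and 0.055 m and angle between each of post_tall, base_short, post_mid, base_mid, post_short, base_tall, tumbler, cone_pack, tall_vase's own z axis and vertical below 0.06 rad and distance of each of base_short, base_mid, base_tall from where it was at the start of the episode below 0.012 m and linear speed of each of post_tall, post_mid, post_short, tumbler, cone_pack below 0.01 m/s and horizontal distance between post_mid and base_mid below 0.01 m and z of post_mid in the frame of base_mid between 0.072 and 0.08 m and horizontal distance between post_short and base_tall below 0.01 m and z of post_short in the frame of base_tall between 0.098 and 0.106 m and horizontal distance between tumbler and hearth below 0.015 m and z of tumbler in the frame of hearth between 0.039 and 0.047 m and x of cone_pack in the frame of hearth between -0.11 and -0.08 m and y of cone_pack in the frame of hearth between -0.015 and 0.015 m and z of cone_pack in the frame of hearth between 0.039 and 0.047 m and angle between the x axis of cone_pack and the y axis of hearth, either way round below 0.21 rad and distance of tall_vase from where it was at the start of the episode below 0.02 m); the robot touches nothing.
It fails at once if a pot, the cone pack or one of the standing posts is knocked over (angle between any of tumbler, tall_vase, cone_pack, base_short, base_mid, base_tall's own z axis and vertical above 0.6 rad).
It also fails if it takes over 118 s, if anything falls off the work surface, if the arm or the gripper's body presses on something with over 40 N, if the wrist force passes 120 N, or if a joint passes its speed limit or range.

## Working session

There is one attempt and no reset: what is moved stays moved. The work goes in short steps, Python scripts to look and compute and a tool call to move; the robot and the scene stay as the last step left them, time stands still between calls to the robot, and variables do not carry over. Pictures are saved under pics/ and viewed, about 12 in all and at most 16, crops included, and the job is handed in when it is done.

Besides the shell and the picture viewer there is one more tool, called after ">>>" in YAML: its name, and indented under it one key for each argument. move_arm: Moves the arm, as the interface text tells. Its arguments: {"type":"object","properties":{"series":{"type":"string"},"grip_force":{"type":"number"}},"required":["series"]}

```bash
ls; mkdir -p pics
python3 - <<'E'
from rig import r, vision
import cv2
for n in("scene","top"):
    f=vision.grab_frame(n); cv2.imwrite(f"pics/{n}0.png",cv2.resize(f[:,:,::-1],None,fx=1.5,fy=1.5,interpolation=cv2.INTER_CUBIC)); cv2.imwrite(f"raw_{n}.png",f[:,:,::-1])
    print(n,vision.camera_params(n))
print(r.sense())
E
```

```text
pics
scene {'fx': 382.51903616618307, 'fy': 382.51903616618307, 'cx': 258.0863619288707, 'cy': 193.2083578506168, 'k1': -0.13142751643501566, 'position': array([1222.67141595, -178.04043759,  757.52008421]), 'rotation': array([0.76425924, 0.01456815, 1.27744928])}
top {'fx': 458.84623554911707, 'fy': 458.84623554911707, 'cx': 260.52629110953757, 'cy': 190.66926292822737, 'k1': -0.12143731305363739, 'position': array([4.16124420e+02, 1.29908779e+00, 1.42180757e+03]), 'rotation': array([ 1.25803626e-01,  1.56844203e-03, -1.59757031e+00])}
{'clock': 0.1, 'qpos': array([-1.11842472e+00,  3.53615044e-01,  1.63406084e+00,  1.75123386e-05,
        1.15520639e+00, -2.38380067e-03]), 'qvel': array([-0.00151094, -0.00224057, -0.00174426, -0.00028119, -0.00019704,
        0.00044798]), 'joint_efforts': array([-8.95110315e-04, -6.06359768e+01, -3.42820680e+01,  7.07282493e-05,
        4.02848455e-03,  1.69196369e-05]), 'eef_pos': array([ 274.35157877, -561.0844001 ,  230.61371716]), 'tcp_rot': array([-3.14030307e+00, -1.90866776e-05,  4.54748313e-01]), 'contact_force': array([-0.39619207,  0.54296155, -0.02693086]), 'wrist_torque': array([ 0.02743183, -0.00721525, -0.03890656]), 'opening': 0.9993583391516119}
```

View pics/scene0.png

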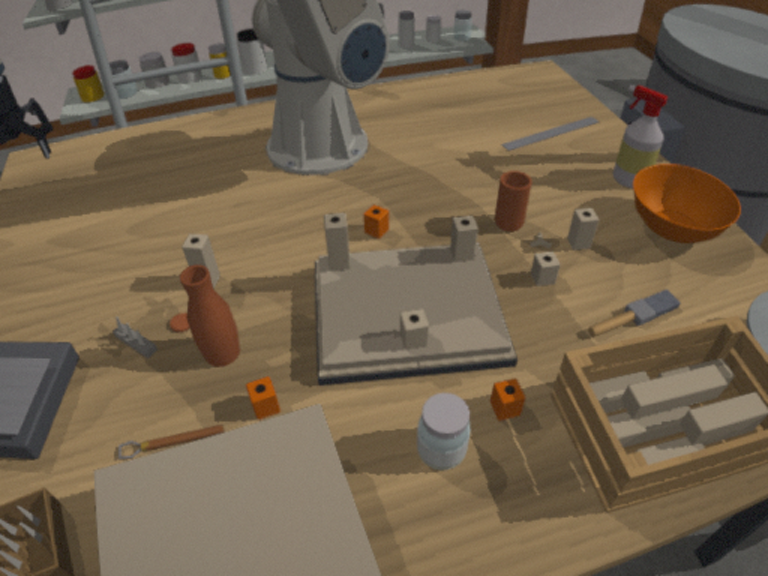

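View pics/top0.png

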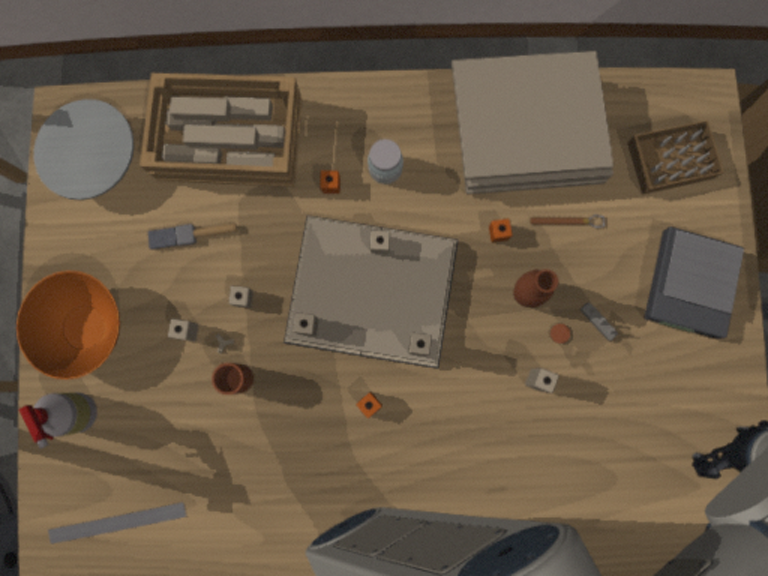

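The tall near-right support, the mid near-left one and the short far one all need confirming by height, so I'll triangulate the bores. The loose posts are at top-view (238,296), (178,328) and (545,380). The straight pot is at (232,378), the vase at (537,287) and the cone pack at (600,322). The orange posts and the crates of posts and cones are look-alikes to leave alone.

```bash
cat > h.py <<'E'
import numpy as np, cv2
from scipy.spatial.transform import Rotation as Ro
from rig import r, vision
P={n:vision.camera_params(n) for n in("scene","top")}
def ray(n,u,v):
    p=P[n]; K=np.array([[p['fx'],0,p['cx']],[0,p['fy'],p['cy']],[0,0,1]])
    a,b=cv2.undistortPoints(np.array([[[u,v]]],float),K,np.array([p['k1'],0,0,0,0]))[0,0]
    return np.array(p['position']),Ro.from_euler('xyz',p['rotation']).apply([a,-b,-1])
def plane(n,u,v,z):
    o,d=ray(n,u,v); return (o+d*(z-o[2])/d[2])[:2]
def tri(a,b):
    (o1,d1),(o2,d2)=ray("top",*a),ray("scene",*b)
    s,_,_,_=np.linalg.lstsq(np.c_[d1,-d2],o2-o1,rcond=None)
    p,q=o1+d1*s[0],o2+d2*s[1]; return (p+q)/2,np.linalg.norm(p-q)
def bore(img,u,v,w=4):
    g=255-cv2.cvtColor(img,cv2.COLOR_BGR2GRAY).astype(float); u,v=int(round(u)),int(round(v))
    c=g[v-w:v+w+1,u-w:u+w+1]; c=np.clip(c-np.percentile(c,75),0,None)**2
    yy,xx=np.mgrid[v-w:v+w+1,u-w:u+w+1]; return (c*xx).sum()/c.sum(),(c*yy).sum()/c.sum()
def go(x,y,z,yaw=None):
    """shift (tool units) and tool-z turn (deg) from here to the target"""
    s=r.sense(); R=Ro.from_euler('xyz',s['tcp_rot']); d=R.inv().apply(np.array([x,y,z])-s['eef_pos'])/40
    a=0 if yaw is None else -np.degrees((yaw-s['tcp_rot'][2]+np.pi/2)%np.pi-np.pi/2)
    print("shift",d.round(2),"turn",round(a,1),"rot",np.degrees(s['tcp_rot']).round(1),"f",s['contact_force'].round(1),"open",round(s['opening'],3),"t",s['clock'])
E
cat > m.py <<'E'
from h import *
T=cv2.imread("raw_top.png");S=cv2.imread("raw_scene.png")
L={"far":((379,240),(414,318)),"nearL":((304,323),(463,222)),"nearR":((420,343),(336,219)),"lA":((238,296),(546,258)),"lB":((178,328),(586,214)),"lC":((546,380),(198,240))}
for k,(a,b) in L.items():
    a=bore(T,a[0]/1.5,a[1]/1.5,3);b=bore(S,b[0]/1.5,b[1]/1.5,3)
    p,e=tri(a,b);print(k,np.round(a,1),np.round(b,1),p.round(1),"gap",round(e,1))
hsv=cv2.cvtColor(T,cv2.COLOR_BGR2HSV)
print("hsv shelf",hsv[195,240],"wood",hsv[300,300],"bar",hsv[212,398])
m=((hsv[...,1]<75)&(hsv[...,2]>60)).astype(np.uint8);
cs,_=cv2.findContours(m[140:250,185:310].copy(),cv2.RETR_EXTERNAL,cv2.CHAIN_APPROX_NONE)
c=max(cs,key=cv2.contourArea)[:,0]+[185,140]
w=np.array([plane("top",*q,43) for q in c],np.float32);print("hearth",cv2.minAreaRect(w))
m=((hsv[...,0]<9)&(hsv[...,1]>100)).astype(np.uint8)
cs,_=cv2.findContours(m[235:270,138:175].copy(),cv2.RETR_EXTERNAL,cv2.CHAIN_APPROX_NONE)
c=max(cs,key=cv2.contourArea)[:,0]+[138,235]; print("pot mask",cv2.boundingRect(c))
crop=lambda I,x0,y0,w,h,W,H:cv2.resize(I[y0:y0+h,x0:x0+w],(W,H),interpolation=cv2.INTER_CUBIC)
o=np.vstack([np.hstack([crop(T,105,180,70,90,260,300)[:, :],crop(T,185,140,125,110,540,300)[:,:540]]),
 np.hstack([crop(T,335,170,100,100,300,300),crop(S,70,150,100,100,250,300),crop(S,325,110,75,90,250,300)])])
cv2.imwrite("pics/crop1.png",cv2.convertScaleAbs(o,alpha=1.5))
E
python3 m.py
```

```text
far [253.  159.5] [275.6 211.8] [677.6  18.7  91.4] gap 0.2
nearL [202.  215.1] [309.8 147.8] [515.3 167.7 117.1] gap 0.3
nearR [279.9 229. ] [223.  145.9] [468.9 -52.6 142.1] gap 0.9
lA [158.5 196.8] [364.6 171.9] [579.6 308.7  48.2] gap 0.5
lB [118.2 218.8] [390.8 142.2] [513.6 424.6  74.1] gap 0.0
lC [364.5 253. ] [129.8 159.8] [ 394.5 -295.4   99.6] gap 0.0
hsv shelf [ 16  51 119] wood [ 18  95 137] bar [ 18  26 100]
hearth ((582.9845581054688, 38.866668701171875), (315.7785949707031, 266.3603210449219), 79.15803527832031)
pot mask (146, 243, 11, 14)
```

View pics/crop1.png

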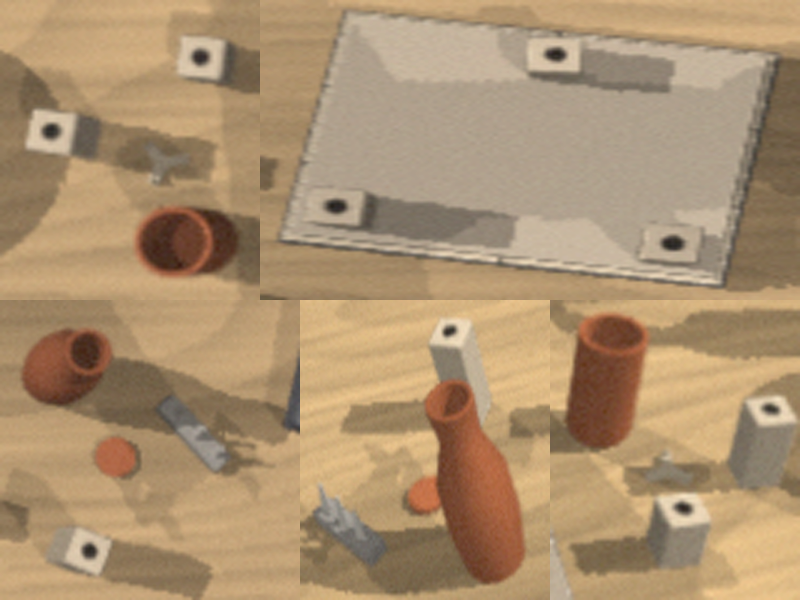

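Heights from triangulation: far = base_short (91 = 43+51), near-left = base_mid, near-right = base_tall. The loose posts are lA short, lB mid and lC tall. The crop shows cream bored posts (not orange), a straight open pot and a bar with cones; the stilt and disc are clutter.

```bash
cat > m2.py <<'E'
from h import *
T=cv2.imread("raw_top.png");hsv=cv2.cvtColor(T,cv2.COLOR_BGR2HSV)
def rect(m,u,v,w,z,n):
    u,v=int(u),int(v);k=6
    M=cv2.resize(m[v-w:v+w,u-w:u+w].astype(np.float32),None,fx=k,fy=k,interpolation=cv2.INTER_CUBIC)>.5
    cs,_=cv2.findContours(M.astype(np.uint8),cv2.RETR_EXTERNAL,cv2.CHAIN_APPROX_NONE)
    c=max(cs,key=cv2.contourArea)[:,0]/k-.5+1/k/2+[u-w,v-w]
    q=np.array([plane("top",*p,z) for p in c],np.float32); print(n,cv2.minAreaRect(q))
for n,u,v,z in(("short",158.5,196.8,51),("mid",118.2,218.8,76),("tall",364.5,253,102)):
    g=hsv[...,2].astype(int); print(n,plane("top",u,v,z))
    rect((g>125)&(hsv[...,1]<75),u,v,11,z,n)
rect(hsv[...,1]<50,399,214,18,18,"bar")
print("pot",tri((152.2,252.4),(343.9,119.9)),plane("top",152.2,252.4,110))
print("vase base",plane("scene",150,240-3,0), "neck", plane("top",335+90/3,170+52/3,185))
go(0,0,0)
E
python3 m2.py
```

```text
short [579.12268386 307.8986382 ]
short ((580.0607299804688, 308.04559326171875), (36.29261016845703, 36.0528450012207), 88.45397186279297)
mid [513.49878232 423.92062188]
mid ((512.7162475585938, 424.32843017578125), (37.27157974243164, 37.3315544128418), 80.63298797607422)
tall [ 394.5007819  -294.94378363]
tall ((394.8228454589844, -293.328369140625), (38.34211349487305, 37.615142822265625), 65.32550811767578)
bar ((509.6650390625, -428.750732421875), (90.05750274658203, 28.292713165283203), 41.06728744506836)
pot (array([413.16195964, 316.26722137, 105.32322019]), np.float64(3.682250448705338)) [412.47608636 313.40411613]
vase base [ 588.03843363 -281.70376927] neck [ 574.02906044 -286.92600233]
shift [ -0.   -15.61   5.79] turn 0 rot [-179.9   -0.    26.1] f [-0.4  0.5 -0. ] open 0.999 t 0.1
```

```bash
cat > go.py <<'E'
import sys; from h import *
x,y,z,yaw=map(float,sys.argv[1:5]); s=r.sense(); c=np.degrees(s['tcp_rot'])
a=-((yaw-c[2]+90)%180-90)
R=Ro.from_euler('xyz',s['tcp_rot'])
R2=R*Ro.from_rotvec([0,0,np.radians(a)])
D=np.array([x,y,z])-s['eef_pos']
print("tool-z turn",round(a,1),"then shift",(R2.inv().apply(D)/40).round(2),"| rot",c.round(1),"pos",s['eef_pos'].round(1),"q6",round(s['qpos'][5],2),"f",s['contact_force'].round(1),"open",round(s['opening'],3),"t",round(s['clock'],2))
E
python3 go.py 509.5 -428.5 120 41
```

```text
tool-z turn -14.9 then shift [6.61 1.36 2.77] | rot [-179.9   -0.    26.1] pos [ 274.4 -561.1  230.6] q6 -0.0 f [-0.4  0.5 -0. ] open 0.999 t 0.1
```

>>> move_arm:
  series: "-1 0 0 0 0 0 -7.5; -1 0 0 0 0 0 -7.5; -1 0.94 0.19 0.4 0 0 0; -1 0.94 0.19 0.4 0 0 0; -1 0.94 0.19 0.4 0 0 0; -1 0.94 0.19 0.4 0 0 0; -1 0.94 0.19 0.4 0 0 0; -1 0.94 0.19 0.4 0 0 0; -1 0.94 0.19 0.4 0 0 0; -1 0 0 0 0 0 0"

```text
clock: 1.35
eef_pos: [511.5, -421.0, 111.4]
tcp_rot: [-3.135, 0.0, 0.724]
contact_force: [-0.1, 0.8, -0.3]
opening: 1.0
```

```bash
python3 go.py 509.5 -428.5 5 41
```

```text
tool-z turn 0.5 then shift [-0.16  0.12  2.66] | rot [-179.6    0.    41.5] pos [ 511.5 -421.   111.4] q6 0.16 f [-0.1  0.8 -0.3] open 1.0 t 1.35
```

>>> move_arm:
  series: "-1 -0.16 0.12 0.5 0 0 0.5; -1 0 0 0.7 0 0 0; -1 0 0 0.7 0 0 0; -1 0 0 0.6 0 0 0; -1 0 0 0.1 0 0 0; -1 0 0 0 0 0 0"

```text
clock: 2.1
eef_pos: [503.3, -433.7, 1.1]
tcp_rot: [-3.134, 0.002, 0.708]
contact_force: [-0.8, 1.3, -0.2]
opening: 1.0
```

```bash
python3 - <<'E'
from h import *
T=vision.grab_frame("top")[:,:,::-1];S=vision.grab_frame("scene")[:,:,::-1]
o=np.hstack([cv2.resize(T[170:270,350:450],(400,400)),cv2.resize(S[180:260,50:130],(400,400),interpolation=cv2.INTER_CUBIC)])
cv2.imwrite("pics/c2.png",cv2.convertScaleAbs(o,alpha=1.5))
E
python3 go.py 509.5 -428.5 5 41
```

```text
tool-z turn -0.4 then shift [ 0.19 -0.01 -0.08] | rot [-1.796e+02  1.000e-01  4.060e+01] pos [ 503.9 -433.7    1.8] q6 0.15 f [ 0.3  0.5 -0.2] open 1.002 t 2.2
```

View pics/c2.png

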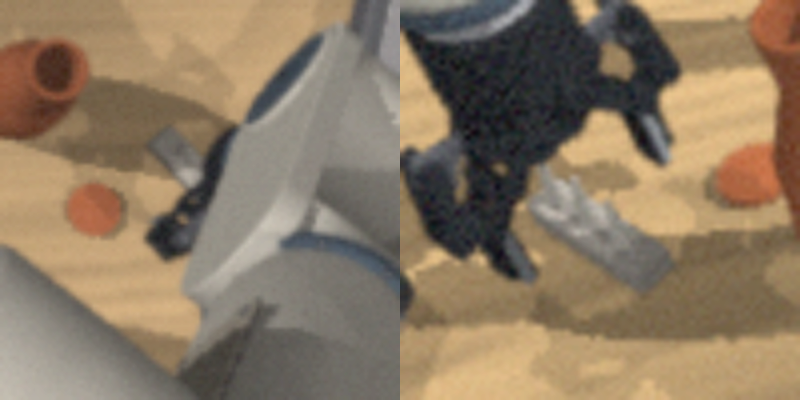

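The jaws straddle the bar (fingers at (520,270) and (660,150) in the scene crop, bar between them). I'll correct 7 mm along the bar and close.

>>> move_arm:
  series: "-1 0.19 0 -0.08 0 0 0; -1 0 0 0 0 0 0; 1 0 0 0 0 0 0; 1 0 0 0 0 0 0; 1 0 0 0 0 0 0; 1 0 0 0 0 0 0; 1 0 0 0 0 0 0; 1 0 0 0 0 0 0"
  grip_force: 40

```text
clock: 3.2
eef_pos: [511.8, -429.5, 8.3]
tcp_rot: [-3.14, 0.001, 0.709]
contact_force: [-0.1, 0.7, 1.2]
opening: 0.265
```

```bash
python3 go.py 509.5 -428.5 5 41
```

```text
tool-z turn -0.4 then shift [-0.03 -0.06  0.08] | rot [-1.799e+02  1.000e-01  4.060e+01] pos [ 511.8 -429.5    8.3] q6 0.16 f [-0.1  0.7  1.2] open 0.265 t 3.2
```

>>> move_arm:
  series: "1 0 0 -0.5 0 0 0; 1 0 0 -1 0 0 0; 1 0 0 -1 0 0 0; 1 0 0 -1 0 0 0; 1 0 0 -1 0 0 0; 1 0 0 -0.6 0 0 0; 1 0 0 0 0 0 -9.4; 1 0 0 0 0 0 -9.4; 1 0 0 0 0 0 -9.4; 1 0 0 0 0 0 -9.3; 1 0 0 0 0 0 0"

```text
clock: 4.58
eef_pos: [511.3, -429.4, 232.7]
tcp_rot: [3.138, 0.003, 1.382]
contact_force: [1.1, -0.0, -1.0]
opening: 0.272
```

```bash
python3 go.py 492 58 210 78.1
```

```text
tool-z turn 1.1 then shift [11.82 -2.99  0.52] | rot [179.8   0.2  79.2] pos [ 511.3 -429.4  232.7] q6 -0.51 f [ 1.1 -0.  -1. ] open 0.272 t 4.58
```

>>> move_arm:
  series: "1 0.9 -0.23 0.04 0 0 1.1; 1 0.91 -0.23 0.04 0 0 0; 1 0.91 -0.23 0.04 0 0 0; 1 0.91 -0.23 0.04 0 0 0; 1 0.91 -0.23 0.04 0 0 0; 1 0.91 -0.23 0.04 0 0 0; 1 0.91 -0.23 0.04 0 0 0; 1 0.91 -0.23 0.04 0 0 0; 1 0.91 -0.23 0.04 0 0 0; 1 0.91 -0.23 0.04 0 0 0; 1 0.91 -0.23 0.04 0 0 0; 1 0.91 -0.23 0.04 0 0 0; 1 0.5 -0.15 0.04 0 0 0; 1 0 0 0 0 0 0"

```text
clock: 6.32
eef_pos: [503.0, 55.3, 218.2]
tcp_rot: [3.128, 0.003, 1.298]
contact_force: [-0.2, -0.5, -0.4]
opening: 0.269
```

```bash
python3 go.py 492 58 53 78.1
```

```text
tool-z turn -3.7 then shift [ 0.02 -0.34  4.13] | rot [179.2   0.2  74.4] pos [503.   55.3 218.2] q6 0.39 f [-0.2 -0.5 -0.4] open 0.269 t 6.33
```

>>> move_arm:
  series: "1 0.02 -0.34 0 0.8 -0.2 -3.7; 1 0 0 0.7 0 0 0; 1 0 0 0.8 0 0 0; 1 0 0 0.8 0 0 0; 1 0 0 0.7 0 0 0; 1 0 0 0.3 0 0 0; 1 0 0 0.2 0 0 0; 1 0 0 0 0 0 0"

```text
clock: 7.32
eef_pos: [492.9, 53.9, 79.2]
tcp_rot: [3.134, 0.006, 1.345]
contact_force: [-0.3, 0.2, -0.0]
opening: 0.268
```

```bash
python3 go.py 492 58 52 78.1
```

```text
tool-z turn -1.0 then shift [ 0.1  -0.05  0.68] | rot [179.6   0.4  77.1] pos [492.9  53.9  79.2] q6 0.35 f [-0.3  0.2 -0. ] open 0.268 t 7.33
```

>>> move_arm:
  series: "1 0.1 -0.05 0.3 0.4 -0.4 -1; 1 0 0 0.2 0 0 0; 1 0 0 0.1 0 0 0; 1 0 0 0.06 0 0 0; 1 0 0 0 0 0 0"

```text
clock: 7.95
eef_pos: [493.2, 58.6, 52.5]
tcp_rot: [3.139, 0.013, 1.364]
contact_force: [-0.3, 0.0, -0.8]
opening: 0.263
```

```bash
python3 go.py 492 58 52 78.1
```

```text
tool-z turn 0.0 then shift [-0.02 -0.03  0.01] | rot [179.9   0.7  78.1] pos [493.2  58.6  52.5] q6 0.35 f [-0.3  0.  -0.8] open 0.263 t 7.95
```

>>> move_arm:
  series: "1 0 0 0.02 0 0.7 0; 1 0 0 0.02 0 0 0; -1 0 0 0 0 0 0; -1 0 0 0 0 0 0; -1 0 0 0 0 0 0; -1 0 0 0 0 0 0; -1 0 0 0 0 0 0; -1 0 0 -0.5 0 0 0; -1 0 0 -1 0 0 0; -1 0 0 -1 0 0 0; -1 0 0 -1 0 0 0; -1 0 0 -0.7 0 0 0; -1 0 0 0 0 0 6; -1 0 0 0 0 0 6; -1 0 0 0 0 0 0"

```text
clock: 9.82
eef_pos: [492.7, 58.6, 225.3]
tcp_rot: [3.138, -0.001, 1.149]
contact_force: [-0.9, 0.7, -0.1]
opening: 0.997
```

```bash
python3 go.py 394.5 -294.5 200 65
```

```text
tool-z turn 0.9 then shift [-9.04  1.5   0.63] | rot [ 1.798e+02 -1.000e-01  6.590e+01] pos [492.7  58.6 225.3] q6 0.54 f [-0.9  0.7 -0.1] open 0.997 t 9.82
```

>>> move_arm:
  series: "-1 -0.9 0.15 0.06 0 0 0.5; -1 -0.9 0.15 0.06 0 0 0; -1 -0.9 0.15 0.06 0 0 0; -1 -0.9 0.15 0.06 0 0 0; -1 -0.9 0.15 0.06 0 0 0; -1 -0.9 0.15 0.06 0 0 0; -1 -0.9 0.15 0.06 0 0 0; -1 -0.9 0.15 0.06 0 0 0; -1 -0.9 0.15 0.06 0 0 0; -1 -0.6 0.1 0.06 0 0 0; -1 0 0 0 0 0 0"

```text
clock: 11.2
eef_pos: [401.4, -292.8, 198.2]
tcp_rot: [3.141, -0.002, 1.173]
contact_force: [1.0, 0.6, 0.5]
opening: 1.001
```

```bash
python3 go.py 394.5 -294.5 125 65;  python3 - <<'E'
from h import *
T=vision.grab_frame("top")[:,:,::-1];cv2.imwrite("raw_top1.png",T)
S=vision.grab_frame("scene")[:,:,::-1];cv2.imwrite("raw_scene1.png",S)
hs=cv2.convertScaleAbs(np.hstack([cv2.resize(T[130:260,180:320],(400,372),interpolation=cv2.INTER_CUBIC),cv2.resize(S[110:260,190:350],(400,372),interpolation=cv2.INTER_CUBIC)]),alpha=1.5)
cv2.imwrite("pics/c3.png",hs)
E
```

```text
tool-z turn 2.2 then shift [-0.11 -0.14  1.83] | rot [ 1.799e+02 -1.000e-01  6.720e+01] pos [ 401.4 -292.8  198.2] q6 -0.24 f [1.  0.6 0.5] open 1.001 t 11.2
```

View pics/c3.png

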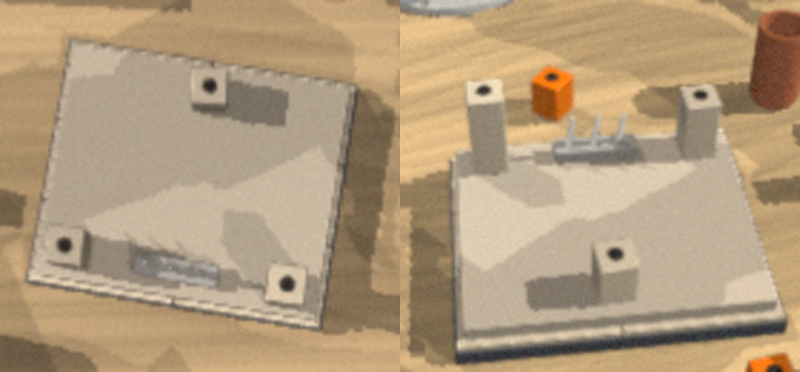

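The cone pack stands upright on the shelf between the near posts (top crop (175,265)). Next is post_tall.

>>> move_arm:
  series: "-1 -0.11 -0.14 0 0 0 2.2; -1 0 0 0.8 0 0 0; -1 0 0 0.5 0 0 0; -1 0 0 0 0 0 0"

```text
clock: 11.8
eef_pos: [394.9, -290.4, 146.1]
tcp_rot: [3.14, -0.002, 1.134]
contact_force: [0.1, -0.2, -0.6]
opening: 0.998
```

```bash
python3 go.py 394.5 -294.5 55 65
```

```text
tool-z turn -0.0 then shift [-0.1   0.03  2.28] | rot [ 1.799e+02 -1.000e-01  6.500e+01] pos [ 394.9 -290.4  146.1] q6 -0.2 f [ 0.1 -0.2 -0.6] open 0.998 t 11.8
```

>>> move_arm:
  series: "-1 -0.1 0.03 0.5 0 0 0; -1 0 0 0.8 0 0 0; -1 0 0 0.7 0 0 0; -1 0 0 0.25 0 0 0; -1 0 0 0 0 0 0; 1 0 0 0 0 0 0; 1 0 0 0 0 0 0; 1 0 0 0 0 0 0; 1 0 0 0 0 0 0; 1 0 0 0 0 0 0; 1 0 0 0 0 0 0"
  grip_force: 60

```text
clock: 13.18
eef_pos: [398.9, -295.6, 61.9]
tcp_rot: [3.13, -0.0, 1.135]
contact_force: [0.2, -0.4, -1.7]
opening: 0.44
```

```bash
python3 go.py 394.5 -294.5 55 65
```

```text
tool-z turn 0.0 then shift [-0.02 -0.11  0.17] | rot [179.3  -0.   65. ] pos [ 398.9 -295.6   61.9] q6 -0.21 f [ 0.2 -0.4 -1.7] open 0.44 t 13.18
```

>>> move_arm:
  series: "1 0 0 -0.4 0 0 0; 1 0 0 -0.8 0 0 0; 1 0 0 -0.9 0 0 0; 1 0 0 -0.9 0 0 0; 1 0 0 -0.6 0 0 -6.5; 1 0 0 0 0 0 -6.5; 1 0 0 0 0 0 0"

```text
clock: 14.05
eef_pos: [397.0, -294.7, 216.6]
tcp_rot: [3.128, 0.004, 1.367]
contact_force: [0.3, 0.3, -2.9]
opening: 0.439
```

```bash
python3 go.py 677.3 18.5 215 78
```

```text
tool-z turn 0.3 then shift [9.12 5.23 0.08] | rot [179.2   0.2  78.3] pos [ 397.  -294.7  216.6] q6 -0.44 f [ 0.3  0.3 -2.9] open 0.439 t 14.05
```

>>> move_arm:
  series: "1 0.83 0.48 0 0 0 0; 1 0.83 0.48 0 0 0 0; 1 0.83 0.48 0 0 0 0; 1 0.83 0.48 0 0 0 0; 1 0.83 0.48 0 0 0 0; 1 0.83 0.48 0 0 0 0; 1 0.83 0.48 0 0 0 0; 1 0.83 0.48 0 0 0 0; 1 0.83 0.48 0 0 0 0; 1 0.83 0.48 0 0 0 0; 1 0.5 0.3 0 0 0 0; 1 0 0 0 0 0 0; 1 0 0 0 0 0 0"

```text
clock: 15.68
eef_pos: [677.4, 14.4, 218.0]
tcp_rot: [3.134, 0.005, 1.327]
contact_force: [0.3, 0.3, -1.6]
opening: 0.441
```

```bash
python3 go.py 677.3 18.5 172 78
```

```text
tool-z turn -1.9 then shift [ 0.11 -0.03  1.15] | rot [179.6   0.3  76.1] pos [677.4  14.4 218. ] q6 0.27 f [ 0.3  0.3 -1.6] open 0.441 t 15.68
```

>>> move_arm:
  series: "1 0.11 -0.03 0.4 0 0.3 -1.9; 1 0 0 0.5 0 0 0; 1 0 0 0.25 0 0 0; 1 0 0 0 0 0 0; 1 0 0 0 0 0 0"

```text
clock: 16.3
eef_pos: [675.2, 16.9, 167.6]
tcp_rot: [3.137, 0.001, 1.359]
contact_force: [0.1, -0.5, -1.3]
opening: 0.437
```

```bash
python3 go.py 677.3 18.5 156.5 78;  python3 - <<'E'
from h import *
S=vision.grab_frame("scene")[:,:,::-1]
cv2.imwrite("pics/c4.png",cv2.convertScaleAbs(cv2.resize(S[120:250,200:350],None,fx=4,fy=4,interpolation=cv2.INTER_CUBIC),alpha=1.5))
E
```

```text
tool-z turn -0.1 then shift [0.05 0.04 0.28] | rot [1.798e+02 1.000e-01 7.790e+01] pos [675.2  16.9 167.6] q6 0.24 f [ 0.1 -0.5 -1.3] open 0.437 t 16.3
```

View pics/c4.png

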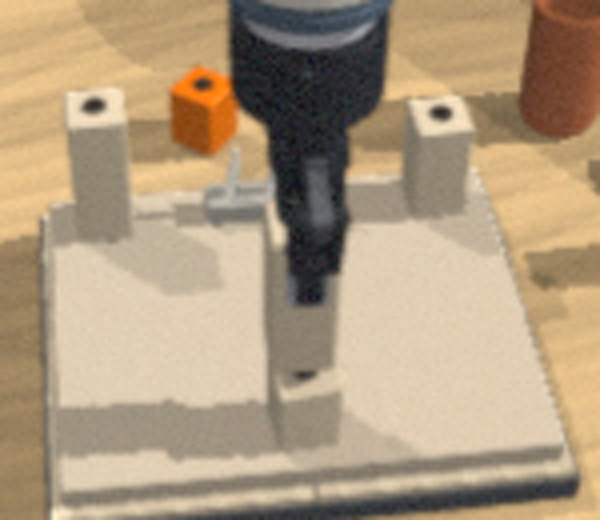

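The post hangs about 11 mm over base_short (crop edges 268–337 against 275–345), so it needs roughly 3 mm more +y. I'll correct and lower.

>>> move_arm:
  series: "1 0.06 0.05 0 0 0 0; 1 0 0 0.1 0 0 0; 1 0 0 0.1 0 0 0; 1 0 0 0.04 0 0 0; 1 0 0 0.02 0 0 0; 1 0 0 0 0 0 0"

```text
clock: 17.1
eef_pos: [678.6, 19.1, 157.7]
tcp_rot: [3.136, 0.0, 1.36]
contact_force: [0.7, -0.1, -2.0]
opening: 0.438
```

```bash
python3 go.py 677.3 18.5 156.5 78
```

```text
tool-z turn -0.1 then shift [-0.02 -0.03  0.03] | rot [179.7   0.   77.9] pos [678.6  19.1 157.7] q6 0.24 f [ 0.7 -0.1 -2. ] open 0.438 t 17.1
```

>>> move_arm:
  series: "1 0 -0.02 0.04 0 0 0; 1 0 0 0.02 0 0 0; 1 0 0 0 0 0 0; -1 0 0 0 0 0 0; -1 0 0 0 0 0 0; -1 0 0 0 0 0 0; -1 0 0 0 0 0 0; -1 0 0 0 0 0 0; -1 0 0 -0.5 0 0 0; -1 0 0 -0.9 0 0 0; -1 0 0 -0.9 0 0 0; -1 0 0 0 0 0 0"

```text
clock: 18.6
eef_pos: [678.6, 19.5, 255.4]
tcp_rot: [3.131, -0.001, 1.36]
contact_force: [0.4, -0.4, -0.7]
opening: 0.996
```

```bash
python3 go.py 513.2 424.2 200 80.6
```

```text
tool-z turn -2.7 then shift [ 9.31 -5.75  1.33] | rot [179.4  -0.   77.9] pos [678.6  19.5 255.4] q6 0.24 f [ 0.4 -0.4 -0.7] open 0.996 t 18.6
```

>>> move_arm:
  series: "-1 0.85 -0.53 0 0.6 0 -2.7; -1 0.85 -0.53 0 0 0 0; -1 0.85 -0.53 0.1 0 0 0; -1 0.85 -0.53 0.2 0 0 0; -1 0.85 -0.53 0.2 0 0 0; -1 0.85 -0.53 0.2 0 0 0; -1 0.85 -0.53 0.2 0 0 0; -1 0.85 -0.53 0.2 0 0 0; -1 0.85 -0.53 0.2 0 0 0; -1 0.85 -0.53 0.2 0 0 0; -1 0.5 -0.3 0 0 0 0; -1 0 0 0 0 0 0; -1 0 0 0 0 0 0"

```text
clock: 20.23
eef_pos: [512.6, 421.6, 196.5]
tcp_rot: [3.14, 0.001, 1.406]
contact_force: [-0.4, -0.1, 0.5]
opening: 0.999
```

```bash
python3 go.py 513.2 424.2 120 80.6;python3 - <<'E'
from h import *
S=vision.grab_frame("scene")[:,:,::-1];T=vision.grab_frame("top")[:,:,::-1]
cv2.imwrite("raw_top2.png",T)
cv2.imwrite("pics/c5.png",cv2.convertScaleAbs(np.hstack([cv2.resize(T[130:260,180:320],(400,372),interpolation=cv2.INTER_CUBIC),cv2.resize(S[110:260,190:350],(400,372),interpolation=cv2.INTER_CUBIC)]),alpha=1.5))
E
```

```text
tool-z turn -0.0 then shift [0.07 0.   1.91] | rot [1.799e+02 1.000e-01 8.060e+01] pos [512.6 421.6 196.5] q6 0.85 f [-0.4 -0.1  0.5] open 0.999 t 20.23
```

View pics/c5.png

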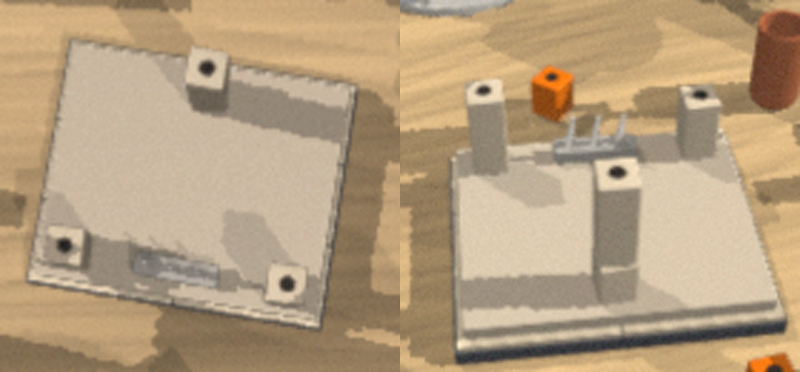

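The tall post sits flush on base_short. Now post_mid.

>>> move_arm:
  series: "-1 0.07 0 0.5 0 0 0; -1 0 0 0.9 0 0 0; -1 0 0 0.5 0 0 0; -1 0 0 0 0 0 0"

```text
clock: 20.82
eef_pos: [514.7, 421.1, 115.7]
tcp_rot: [3.14, 0.001, 1.402]
contact_force: [0.1, -0.5, 0.7]
opening: 1.003
```

```bash
python3 go.py 513.2 424.2 38 80.6
```

```text
tool-z turn -0.3 then shift [ 0.07 -0.05  1.94] | rot [1.799e+02 1.000e-01 8.030e+01] pos [514.7 421.1 115.7] q6 0.86 f [ 0.1 -0.5  0.7] open 1.003 t 20.82
```

>>> move_arm:
  series: "-1 0.08 -0.04 0.5 0 0 0; -1 0 0 0.7 0 0 0; -1 0 0 0.5 0 0 0; -1 0 0 0.15 0 0 0; -1 0 0 0 0 0 0; 1 0 0 0 0 0 0; 1 0 0 0 0 0 0; 1 0 0 0 0 0 0; 1 0 0 0 0 0 0; 1 0 0 0 0 0 0; 1 0 0 0 0 0 0"

```text
clock: 22.2
eef_pos: [515.9, 426.1, 41.1]
tcp_rot: [3.136, -0.003, 1.401]
contact_force: [0.1, 0.9, -1.1]
opening: 0.44
```

```bash
python3 go.py 513.2 424.2 38 80.6
```

```text
tool-z turn -0.3 then shift [-0.06 -0.06  0.08] | rot [179.7  -0.2  80.3] pos [515.9 426.1  41.1] q6 0.86 f [ 0.1  0.9 -1.1] open 0.44 t 22.2
```

>>> move_arm:
  series: "1 0 0 -0.4 0 0 0; 1 0 0 -0.9 0 0 0; 1 0 0 -0.9 0 0 0; 1 0 0 -0.9 0 0 0; 1 0 0 -0.9 0 0 0; 1 0 0 -0.3 0 0 2.3; 1 0 0 0 0 0 0"

```text
clock: 23.08
eef_pos: [515.0, 425.8, 224.8]
tcp_rot: [3.134, -0.006, 1.36]
contact_force: [0.2, 1.1, -1.9]
opening: 0.436
```

```bash
python3 go.py 515.7 169.9 205 78
```

```text
tool-z turn -0.1 then shift [-6.26  1.34  0.47] | rot [179.6  -0.3  77.9] pos [515.  425.8 224.8] q6 0.9 f [ 0.2  1.1 -1.9] open 0.436 t 23.07
```

>>> move_arm:
  series: "1 -0.9 0.19 0 0 0 0; 1 -0.9 0.19 0 0 0 0; 1 -0.9 0.19 0 0 0 0; 1 -0.9 0.19 0 0 0 0; 1 -0.9 0.19 0 0 0 0; 1 -0.9 0.19 0 0 0 0; 1 -0.6 0.13 0 0 0 0; 1 0 0 0 0 0 0; 1 0 0 0 0 0 0"

```text
clock: 24.2
eef_pos: [511.7, 172.6, 220.6]
tcp_rot: [3.139, -0.003, 1.369]
contact_force: [0.0, -0.0, -1.6]
opening: 0.434
```

```bash
python3 go.py 515.7 169.9 172 78
```

```text
tool-z turn 0.5 then shift [-0.05  0.11  1.21] | rot [179.8  -0.2  78.5] pos [511.7 172.6 220.6] q6 0.52 f [ 0.  -0.  -1.6] open 0.434 t 24.2
```

>>> move_arm:
  series: "1 -0.05 0.11 0.4 0 0 0.4; 1 0 0 0.5 0 0 0; 1 0 0 0.2 0 0 0; 1 0 0 0 0 0 0; 1 0 0 0 0 0 0"

```text
clock: 24.82
eef_pos: [516.0, 172.2, 172.8]
tcp_rot: [3.14, -0.003, 1.365]
contact_force: [-0.1, 0.8, -2.0]
opening: 0.437
```

```bash
python3 go.py 515.7 169.9 160.5 78;  python3 - <<'E'
from h import *
S=vision.grab_frame("scene")[:,:,::-1]
cv2.imwrite("pics/c6.png",cv2.convertScaleAbs(cv2.resize(S[90:210,260:370],None,fx=5,fy=5,interpolation=cv2.INTER_CUBIC),alpha=1.5))
E
```

```text
tool-z turn 0.2 then shift [-0.06  0.    0.31] | rot [ 1.799e+02 -1.000e-01  7.820e+01] pos [516.  172.2 172.8] q6 0.52 f [-0.1  0.8 -2. ] open 0.437 t 24.82
```

View pics/c6.png

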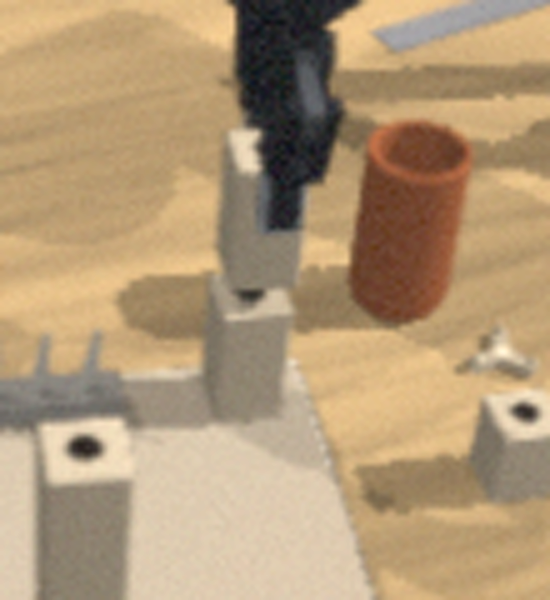

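Post bottom edges (222–297) against base top (215–290) show it about 3 mm too far +y, which agrees with the pose reading.

>>> move_arm:
  series: "1 -0.07 0 0 0 0 0; 1 0 0 0.1 0 0 0; 1 0 0 0.1 0 0 0; 1 0 0 0.05 0 0 0; 1 0 0 0.03 0 0 0; 1 0 0 0 0 0 0"

```text
clock: 25.62
eef_pos: [516.1, 169.4, 162.0]
tcp_rot: [3.138, -0.004, 1.365]
contact_force: [0.6, -1.0, -1.5]
opening: 0.439
```

```bash
python3 go.py 515.7 169.9 160.5 78
```

```text
tool-z turn 0.2 then shift [ 0.01 -0.01  0.04] | rot [179.8  -0.2  78.2] pos [516.1 169.4 162. ] q6 0.52 f [ 0.6 -1.  -1.5] open 0.439 t 25.62
```

Release, rise, and head for post_short (579.5, 308, yaw ≈ 88).

>>> move_arm:
  series: "1 0 0 0.04 0 0 0; 1 0 0 0.02 0 0 0; 1 0 0 0 0 0 0; -1 0 0 0 0 0 0; -1 0 0 0 0 0 0; -1 0 0 0 0 0 0; -1 0 0 0 0 0 0; -1 0 0 0 0 0 0; -1 0 0 -0.5 0 0 0; -1 0 0 -0.9 0 0 0; -1 0 0 -0.7 0 0 -10; -1 0 0 0 0 0 0"

```text
clock: 27.12
eef_pos: [515.8, 169.2, 245.9]
tcp_rot: [3.137, -0.003, 1.543]
contact_force: [-1.4, -0.5, -0.3]
opening: 1.002
```

```bash
python3 go.py 579.5 308 120 88
```

```text
tool-z turn 0.4 then shift [3.51 1.46 3.16] | rot [179.8  -0.2  88.4] pos [515.8 169.2 245.9] q6 0.34 f [-1.4 -0.5 -0.3] open 1.002 t 27.12
```

>>> move_arm:
  series: "-1 0.85 0.36 0 0 0 0; -1 0.85 0.36 0 0 0 0; -1 0.85 0.36 0.7 0 0 0; -1 0.85 0.36 0.8 0 0 0; -1 0 0 0.9 0 0 0; -1 0 0 0.8 0 0 0; -1 0 0 0 0 0 0; -1 0 0 0 0 0 0"

```text
clock: 28.12
eef_pos: [577.2, 306.4, 107.6]
tcp_rot: [-3.14, 0.0, 1.521]
contact_force: [0.4, 0.4, 0.4]
opening: 0.998
```

```bash
python3 go.py 579.5 308 14 88
```

```text
tool-z turn -0.9 then shift [0.04 0.06 2.34] | rot [-179.9    0.    87.1] pos [577.2 306.4 107.6] q6 0.54 f [0.4 0.4 0.4] open 0.998 t 28.12
```

>>> move_arm:
  series: "-1 0.05 0.06 0.5 0 0 -0.9; -1 0 0 0.8 0 0 0; -1 0 0 0.6 0 0 0; -1 0 0 0.3 0 0 0; -1 0 0 0 0 0 0; 1 0 0 0 0 0 0; 1 0 0 0 0 0 0; 1 0 0 0 0 0 0; 1 0 0 0 0 0 0; 1 0 0 0 0 0 0; 1 0 0 0 0 0 0"

```text
clock: 29.5
eef_pos: [585.0, 310.4, 22.8]
tcp_rot: [3.132, -0.006, 1.537]
contact_force: [0.9, -0.5, -0.7]
opening: 0.442
```

```bash
python3 go.py 579.5 308 14 88
```

```text
tool-z turn 0.0 then shift [-0.07 -0.14  0.22] | rot [179.4  -0.3  88. ] pos [585.  310.4  22.8] q6 0.52 f [ 0.9 -0.5 -0.7] open 0.442 t 29.5
```

>>> move_arm:
  series: "1 0 0 -0.4 0 0 0; 1 0 0 -0.9 0 0 0; 1 0 0 -0.9 0 0 0; 1 0 0 -0.9 0 0 0; 1 0 0 -0.9 0 0 0; 1 0 0 -0.9 0 0 0; 1 0 0 -0.8 0 0 5; 1 0 0 0 0 0 5; 1 0 0 0 0 0 0"

```text
clock: 30.62
eef_pos: [582.3, 308.9, 267.3]
tcp_rot: [3.129, -0.011, 1.358]
contact_force: [-0.3, -0.0, -1.3]
opening: 0.441
```

```bash
python3 go.py 469.5 -49.9 250 78
```

```text
tool-z turn -0.2 then shift [-9.36 -0.9   0.32] | rot [179.3  -0.6  77.8] pos [582.3 308.9 267.3] q6 0.7 f [-0.3 -0.  -1.3] open 0.441 t 30.62
```

>>> move_arm:
  series: "1 -0.9 -0.09 0 0.5 -0.4 0; 1 -0.9 -0.09 0 0 0 0; 1 -0.9 -0.09 0 0 0 0; 1 -0.9 -0.09 0 0 0 0; 1 -0.9 -0.09 0 0 0 0; 1 -0.9 -0.09 0 0 0 0; 1 -0.9 -0.09 0 0 0 0; 1 -0.9 -0.09 0 0 0 0; 1 -0.9 -0.09 0 0 0 0; 1 -0.9 -0.09 0 0 0 0; 1 -0.3 0 0 0 0 0; 1 0 0 0 0 0 0; 1 0 0 0 0 0 0"

```text
clock: 32.25
eef_pos: [466.7, -57.8, 266.8]
tcp_rot: [3.139, -0.004, 1.386]
contact_force: [-0.2, 0.2, -1.1]
opening: 0.446
```

```bash
python3 go.py 469.5 -49.9 182 78
```

```text
tool-z turn 1.4 then shift [0.2  0.02 2.12] | rot [179.8  -0.2  79.4] pos [466.7 -57.8 266.8] q6 0.05 f [-0.2  0.2 -1.1] open 0.446 t 32.25
```

>>> move_arm:
  series: "1 0.2 0.02 0.3 0 0 1.4; 1 0 0 0.7 0 0 0; 1 0 0 0.7 0 0 0; 1 0 0 0.3 0 0 0; 1 0 0 0 0 0 0; 1 0 0 0 0 0 0"

```text
clock: 33.0
eef_pos: [472.4, -44.8, 186.4]
tcp_rot: [3.136, -0.005, 1.368]
contact_force: [0.5, 0.1, -1.0]
opening: 0.438
```

```bash
python3 go.py 469.5 -49.9 167.8 78;  python3 - <<'E'
from h import *
S=vision.grab_frame("scene")[:,:,::-1]
cv2.imwrite("pics/c7.png",cv2.convertScaleAbs(cv2.resize(S[80:190,190:300],None,fx=5,fy=5,interpolation=cv2.INTER_CUBIC),alpha=1.5))
E
```

```text
tool-z turn 0.4 then shift [-0.14 -0.05  0.46] | rot [179.7  -0.3  78.4] pos [472.4 -44.8 186.4] q6 0.1 f [ 0.5  0.1 -1. ] open 0.438 t 33.0
```

View pics/c7.png

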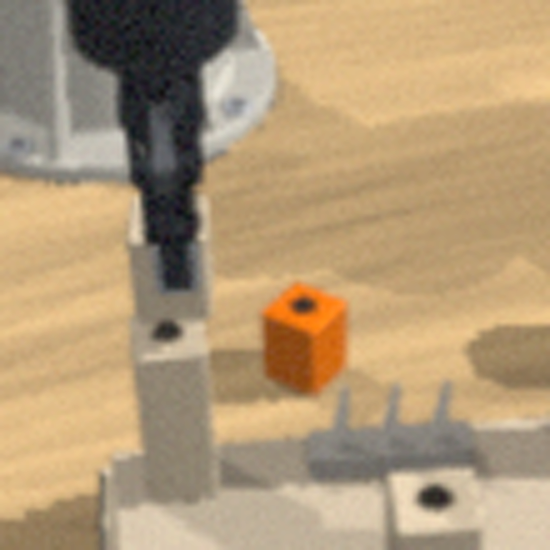

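The picture shows the post at 135–210 over the base at 136–211, so nearly aligned in y, while the pose reading says 5 mm off. I'll go halfway, lower, and measure again.

>>> move_arm:
  series: "1 -0.07 -0.05 0 0 0 0; 1 0 0 0.2 0 0 0; 1 0 0 0.1 0 0 0; 1 0 0 0 0 0 0; 1 0 0 0 0 0 0"

```text
clock: 33.67
eef_pos: [470.6, -47.6, 175.0]
tcp_rot: [3.133, -0.006, 1.368]
contact_force: [0.7, 0.6, -1.2]
opening: 0.44
```

```bash
python3 go.py 469.5 -49.9 167.8 78;  python3 - <<'E'
from h import *
S=vision.grab_frame("scene")[:,:,::-1]
cv2.imwrite("pics/c8.png",cv2.convertScaleAbs(cv2.resize(S[115:185,205:245],None,fx=8,fy=8,interpolation=cv2.INTER_CUBIC),alpha=1.7))
E
```

```text
tool-z turn 0.4 then shift [-0.06 -0.02  0.18] | rot [179.5  -0.3  78.4] pos [470.6 -47.6 175. ] q6 0.09 f [ 0.7  0.6 -1.2] open 0.44 t 33.67
```

View pics/c8.png

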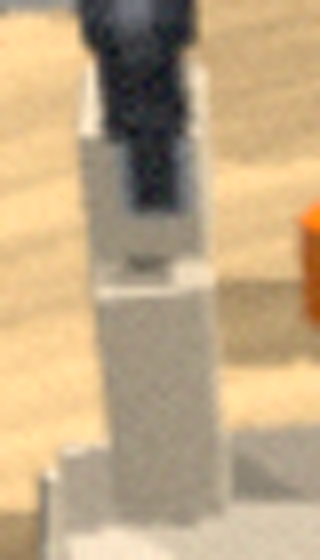

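Within about 1 mm in y by the picture; I'll keep that, and lower and release.

>>> move_arm:
  series: "1 0 -0.02 0.08 0 0 0; 1 0 0 0.06 0 0 0; 1 0 0 0.04 0 0 0; 1 0 0 0.03 0 0 0; 1 0 0 0 0 0 0"

```text
clock: 34.35
eef_pos: [470.3, -47.4, 167.1]
tcp_rot: [3.133, -0.006, 1.368]
contact_force: [0.1, -0.6, -1.0]
opening: 0.441
```

```bash
python3 go.py 469.5 -49.9 167.8 78
```

```text
tool-z turn 0.4 then shift [-0.07 -0.01 -0.02] | rot [179.5  -0.3  78.4] pos [470.3 -47.4 167.1] q6 0.09 f [ 0.1 -0.6 -1. ] open 0.441 t 34.35
```

>>> move_arm:
  series: "1 0 0 0.04 0 0 0; 1 0 0 0.04 0 0 0; 1 0 0 0 0 0 0"

```text
clock: 34.72
eef_pos: [471.5, -47.5, 167.5]
tcp_rot: [3.13, -0.006, 1.368]
contact_force: [0.8, -0.3, -0.4]
opening: 0.445
```

Contact: z no longer falls and the load is off. Release and rise.

>>> move_arm:
  series: "-1 0 0 0 0 0 0; -1 0 0 0 0 0 0; -1 0 0 0 0 0 0; -1 0 0 0 0 0 0; -1 0 0 0 0 0 0; -1 0 0 -0.5 0 0 0; -1 0 0 -0.9 0 0 0; -1 0 0 -0.7 0 0 0; -1 0 0 0 0 0 0"

```text
clock: 35.85
eef_pos: [470.1, -47.8, 252.6]
tcp_rot: [3.132, -0.006, 1.368]
contact_force: [-0.4, 0.0, -0.5]
opening: 1.001
```

```bash
python3 go.py 413 314.5 200 35
```

```text
tool-z turn 43.4 then shift [ 4.01 -8.24  1.33] | rot [179.5  -0.3  78.4] pos [470.1 -47.8 252.6] q6 0.09 f [-0.4  0.  -0.5] open 1.001 t 35.85
```

Run:
```python
from h import *
for n,(x0,y0,x1,y1) in(("top",(135,225,180,275)),("scene",(320,105,365,165))):
    h=cv2.cvtColor(cv2.imread(f"raw_{n}.png"),cv2.COLOR_BGR2HSV)[y0:y1,x0:x1]
    m=(((h[...,0]<11)|(h[...,0]>170))&(h[...,1]>115)).astype(np.uint8)
    m=cv2.morphologyEx(m,cv2.MORPH_CLOSE,np.ones((5,5)))
    cs,_=cv2.findContours(m,cv2.RETR_EXTERNAL,cv2.CHAIN_APPROX_NONE);c=max(cs,key=cv2.contourArea)[:,0]+[x0,y0]
    print(n,cv2.boundingRect(c))
    if n=="scene":
        for v in range(c[:,1].min(),c[:,1].max()+1,4):
            u=c[c[:,1]==v,0]; print(v,u.min(),u.max(),end='; ')
        v0=c[:,1].min(); 
    else:
        for u in range(c[:,0].min(),c[:,0].max()+1,3):
            v=c[c[:,0]==u,1]; print(u,v.min(),v.max(),end='; ')
    print()
```

```text
top (142, 242, 26, 21)
142 249 256; 145 245 259; 148 243 261; 151 242 262; 154 243 261; 157 244 261; 160 244 260; 163 245 259; 166 247 257; 
scene (331, 115, 23, 39)
115 339 348; 119 334 353; 123 334 353; 127 333 352; 131 333 351; 135 332 350; 139 331 349; 143 331 348; 147 331 348; 151 334 345;
```

>>> move_arm:
  series: "-1 0 0 -0.2 0.4 0 0; -1 0.9 0.38 0 0 0 0; -1 0.9 -0.3 0 0 0 0; -1 0.9 -0.3 0 0 0 0; -1 0.9 -0.3 0 0 0 0; -1 0.9 -0.3 0 0 0 0; -1 0.9 -0.35 0 0 0 0; -1 0.9 -0.6 0 0 0 0; -1 0.7 -0.9 0 0 0 0; -1 0 0 0 0 0 0"

```text
clock: 37.1
eef_pos: [417.9, 256.3, 255.1]
tcp_rot: [-3.131, 0.001, 1.365]
contact_force: [-0.4, -0.1, 0.4]
opening: 0.996
```

```bash
python3 go.py 413 314.5 200 78
```

```text
tool-z turn 0.2 then shift [ 1.4  -0.41  1.38] | rot [-179.4    0.    78.2] pos [417.9 256.3 255.1] q6 0.74 f [-0.4 -0.1  0.4] open 0.996 t 37.1
```

>>> move_arm:
  series: "-1 0.7 -0.2 0.2 -0.5 0 0; -1 0.7 -0.2 0.5 0 0 0; -1 0 0 0.6 0 0 0; -1 0 0 0 0 0 0; -1 0 0 0 0 0 0"

```text
clock: 37.72
eef_pos: [414.8, 313.9, 200.4]
tcp_rot: [-3.138, 0.005, 1.365]
contact_force: [0.0, 0.4, 0.6]
opening: 1.001
```

```bash
python3 go.py 413 314.5 140 78
```

```text
tool-z turn 0.2 then shift [ 0.01 -0.04  1.51] | rot [-179.8    0.3   78.2] pos [414.8 313.9 200.4] q6 0.85 f [0.  0.4 0.6] open 1.001 t 37.73
```

>>> move_arm:
  series: "-1 0 -0.04 0.6 0 0 0; -1 0 0 0.7 0 0 0; -1 0 0 0 0 0 0; -1 0 0 0 0 0 0"

```text
clock: 38.22
eef_pos: [416.5, 314.1, 152.0]
tcp_rot: [3.14, 0.0, 1.363]
contact_force: [-0.1, -1.0, -0.1]
opening: 0.999
```

```bash
python3 go.py 413 314.5 55 78
python3 - <<'E'
from h import *
S=vision.grab_frame("scene")[:,:,::-1];T=vision.grab_frame("top")[:,:,::-1]
cv2.imwrite("raw_top3.png",T);cv2.imwrite("raw_scene3.png",S)
cv2.imwrite("pics/c9.png",cv2.convertScaleAbs(np.hstack([cv2.resize(T[130:260,170:310],(400,372),interpolation=cv2.INTER_CUBIC),cv2.resize(S[80:240,200:375],(400,372),interpolation=cv2.INTER_CUBIC)]),alpha=1.5))
E
```

```text
tool-z turn 0.1 then shift [-0.01 -0.09  2.43] | rot [179.9   0.   78.1] pos [416.5 314.1 152. ] q6 0.85 f [-0.1 -1.  -0.1] open 0.999 t 38.23
```

View pics/c9.png

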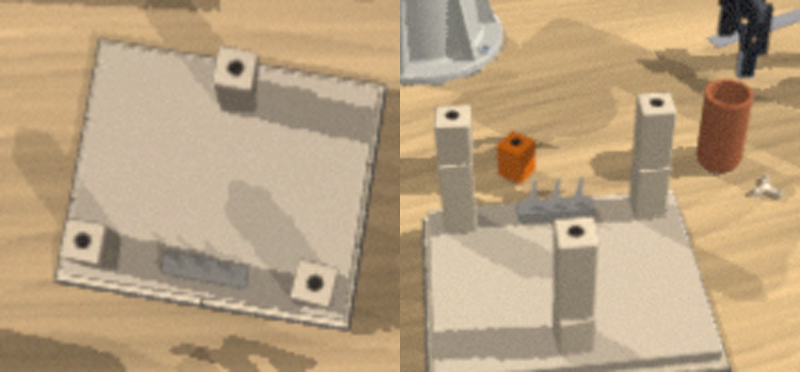

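All three stacks stand flush and level (bores at (451,115), (656,102), (576,232) in the scene crop). Now down onto the pot.

>>> move_arm:
  series: "-1 0 -0.08 0.4 0 0 0; -1 0 0 0.5 0 0 0; -1 0 0 0.1 0 0 0; -1 0 0 0 0 0 0"

```text
clock: 38.83
eef_pos: [413.5, 315.4, 111.3]
tcp_rot: [3.139, -0.002, 1.363]
contact_force: [-0.3, -0.2, 0.4]
opening: 0.999
```

```bash
python3 go.py 413 314.5 55 78
python3 - <<'E'
from h import *
S=vision.grab_frame("scene")[:,:,::-1];T=vision.grab_frame("top")[:,:,::-1]
cv2.imwrite("pics/c10.png",cv2.convertScaleAbs(np.hstack([cv2.resize(T[210:290,110:190],(400,400),interpolation=cv2.INTER_CUBIC),cv2.resize(S[80:170,300:390],(400,400),interpolation=cv2.INTER_CUBIC)]),alpha=1.5))
for n,b in zip(("mid","short","tall"),(((83,240),(656,102)),((314,283),(451,115)),((235,68),(576,232)))):
    T0=cv2.imread("raw_top3.png");S0=cv2.imread("raw_scene3.png")
    a=bore(T0,170+b[0][0]*.35,130+b[0][1]*130/372,3);c=bore(S0,200+b[1][0]*0+ (b[1][0]-400)*175/400,80+b[1][1]*160/372,3)
    p,e=tri(a,c);print(n,p.round(1),round(e,1))
E
```

```text
tool-z turn 0.1 then shift [-0.03 -0.01  1.41] | rot [ 1.798e+02 -1.000e-01  7.810e+01] pos [413.5 315.4 111.3] q6 0.86 f [-0.3 -0.2  0.4] open 0.999 t 38.83
mid [513.1 167.5 192.7] 0.4
short [467.8 -50.1 193.5] 0.6
tall [674.8  19.5 194.1] 0.7
```

View pics/c10.png

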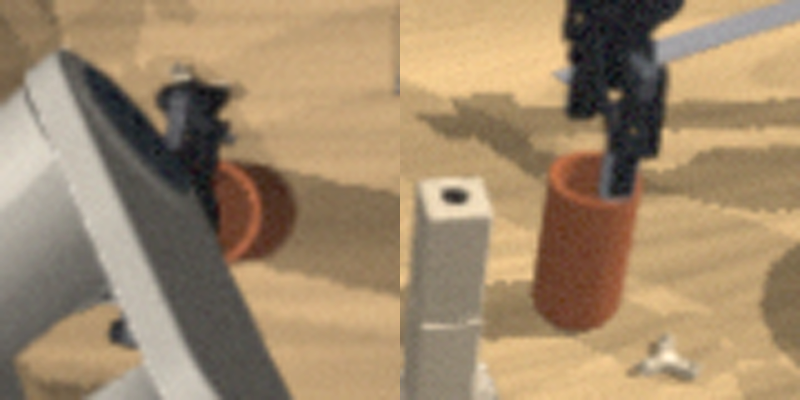

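Run:
```python
from h import *
print("front tip at z111..124",plane("scene",348.4,123.9,111),plane("scene",348.4,123.9,124))
S=raw=cv2.imread("raw_scene3.png")
print("pot rim mid", plane("scene",343.7,120.5,110))
def proj(n,X):
    p=P[n];K=np.array([[p['fx'],0,p['cx']],[0,p['fy'],p['cy']],[0,0,1]])
    c=Ro.from_euler('xyz',p['rotation']).inv().apply(np.array(X)-p['position']); c=c*[1,-1,-1]
    return cv2.projectPoints(c[None],np.zeros(3),np.zeros(3),K,np.array([p['k1'],0,0,0,0]))[0].ravel().round(1)
s=r.sense(); R=Ro.from_euler('xyz',s['tcp_rot']).as_matrix(); e=s['eef_pos']
for k in(-48,48):
  t=e+R@[0,k,-13]; print(k,t.round(0),"scene",proj("scene",t),"top",proj("top",t))
```

```text
front tip at z111..124 [442.0035463  317.63827286] [457.70094311 307.67133851]
pot rim mid [421.71452363 312.7783536 ]
-48 [367. 325. 125.] scene [340.  105.4] top [146.9 268.8]
48 [461. 306. 125.] scene [348.3 124.3] top [153.6 235.3]
```

The finger tip projects where expected (348,124), so the jaws straddle the pot. Descend and grip.

>>> move_arm:
  series: "-1 0 0 0.4 0 0 0; -1 0 0 0.5 0 0 0; -1 0 0 0.35 0 0 0; -1 0 0 0 0 0 0; 1 0 0 0 0 0 0; 1 0 0 0 0 0 0; 1 0 0 0 0 0 0; 1 0 0 0 0 0 0; 1 0 0 0 0 0 0"
  grip_force: 40

```text
clock: 40.05
eef_pos: [414.7, 316.3, 60.5]
tcp_rot: [3.136, -0.005, 1.363]
contact_force: [0.5, 0.3, -3.1]
opening: 0.723
```

```bash
python3 go.py 413 314.5 55 78
```

```text
tool-z turn 0.1 then shift [-0.05 -0.03  0.14] | rot [179.7  -0.3  78.1] pos [414.7 316.3  60.5] q6 0.86 f [ 0.5  0.3 -3.1] open 0.723 t 40.05
```

>>> move_arm:
  series: "1 0 0 -0.4 0 0 0; 1 0 0 -0.9 0 0 0; 1 0 0 -0.9 0 0 0; 1 0 0 -0.9 0 0 0; 1 0 0 -0.9 0 0 0; 1 0 0 -0.9 0 0 0; 1 0 0 -0.7 0 0 0; 1 0 0 0 0 0 10; 1 0 0 0 0 0 10; 1 0 0 0 0 0 10; 1 0 0 0 0 0 10; 1 0 0 0 0 0 0"

```text
clock: 41.55
eef_pos: [411.3, 314.0, 304.8]
tcp_rot: [3.141, -0.015, 0.645]
contact_force: [-0.2, -0.6, -3.2]
opening: 0.726
```

```bash
python3 go.py 585.5 39 285 38
```

```text
tool-z turn -1.1 then shift [-0.81  8.1   0.49] | rot [180.   -0.9  36.9] pos [411.3 314.  304.8] q6 1.58 f [-0.2 -0.6 -3.2] open 0.726 t 41.55
```

>>> move_arm:
  series: "1 -0.09 0.9 0 0 -0.7 0; 1 -0.09 0.9 0 0 0 0; 1 -0.09 0.9 0 0 0 0; 1 -0.09 0.9 0 0 0 0; 1 -0.09 0.9 0 0 0 0; 1 -0.09 0.9 0 0 0 0; 1 -0.09 0.9 0 0 0 0; 1 -0.09 0.9 0 0 0 0; 1 0 0.6 0 0 0 0; 1 0 0 0 0 0 0; 1 0 0 0 0 0 0"

```text
clock: 42.92
eef_pos: [583.6, 42.3, 310.6]
tcp_rot: [3.141, -0.006, 0.696]
contact_force: [0.1, -0.4, -2.3]
opening: 0.725
```

```bash
python3 go.py 585.5 39 200 38
```

```text
tool-z turn 1.9 then shift [-0.03  0.09  2.77] | rot [179.9  -0.4  39.9] pos [583.6  42.3 310.6] q6 0.94 f [ 0.1 -0.4 -2.3] open 0.725 t 42.92
```

>>> move_arm:
  series: "1 -0.03 0.09 0.5 0 -0.4 1.9; 1 0 0 0.9 0 0 0; 1 0 0 0.9 0 0 0; 1 0 0 0.9 0 0 0; 1 0 0 0.8 0 0 0; 1 0 0 0.4 0 0 0; 1 0 0 0 0 0 0; 1 0 0 0 0 0 0"

```text
clock: 43.92
eef_pos: [580.8, 42.6, 125.1]
tcp_rot: [-3.141, 0.004, 0.665]
contact_force: [0.1, 0.3, -2.3]
opening: 0.726
```

```bash
python3 go.py 585.5 39 104.5 38
```

```text
tool-z turn 0.1 then shift [0.04 0.14 0.52] | rot [-179.9    0.2   38.1] pos [580.8  42.6 125.1] q6 0.98 f [ 0.1  0.3 -2.3] open 0.726 t 43.92
```

>>> move_arm:
  series: "1 0.04 0.14 0.1 0 0.2 0; 1 0 0 0.2 0 0 0; 1 0 0 0.1 0 0 0; 1 0 0 0.05 0 0 0; 1 0 0 0.03 0 0 0; 1 0 0 0 0 0 0"

```text
clock: 44.68
eef_pos: [587.7, 38.9, 107.2]
tcp_rot: [3.14, -0.004, 0.665]
contact_force: [0.5, 1.1, -2.6]
opening: 0.727
```

```bash
python3 go.py 585.5 39 104 38
```

```text
tool-z turn 0.1 then shift [-0.04 -0.04  0.08] | rot [179.9  -0.2  38.1] pos [587.7  38.9 107.2] q6 0.97 f [ 0.5  1.1 -2.6] open 0.727 t 44.67
```

>>> move_arm:
  series: "1 -0.03 -0.03 0.04 0 0 0; 1 0 0 0.04 0 0 0; 1 0 0 0.03 0 0 0; 1 0 0 0.02 0 0 0; 1 0 0 0 0 0 0"

```text
clock: 45.3
eef_pos: [586.4, 39.3, 103.2]
tcp_rot: [3.139, -0.005, 0.665]
contact_force: [-0.2, -0.6, -2.7]
opening: 0.731
```

>>> move_arm:
  series: "1 0 0 0.03 0 0 0; 1 0 0 0.03 0 0 0; 1 0 0 0 0 0 0"

```text
clock: 45.68
eef_pos: [586.9, 39.4, 103.2]
tcp_rot: [3.139, -0.006, 0.665]
contact_force: [-1.5, 0.7, -3.2]
opening: 0.732
```

>>> move_arm:
  series: "-1 0 0 0 0 0 0; -1 0 0 0 0 0 0; -1 0 0 0 0 0 0; -1 0 0 0 0 0 0; -1 0 0 -0.4 0 0 0; -1 0 0 -0.9 0 0 0; -1 0 0 -0.9 0 0 0; -1 0 0 -0.9 0 0 0; -1 0 0 -0.9 0 0 0; -1 0 0 -0.5 0 0 0; -1 0 0 0 0 0 0"

```text
clock: 47.05
eef_pos: [586.5, 39.2, 295.7]
tcp_rot: [3.135, -0.011, 0.665]
contact_force: [-0.1, -0.6, -0.6]
opening: 0.999
```

```bash
python3 go.py 330 -330 290 38
```

```text
tool-z turn 0.1 then shift [-10.74   3.32   0.05] | rot [179.6  -0.6  38.1] pos [586.5  39.2 295.7] q6 0.97 f [-0.1 -0.6 -0.6] open 0.999 t 47.05
```

>>> move_arm:
  series: "-1 -0.9 0.28 0 0 0 0; -1 -0.9 0.28 0 0 0 0; -1 -0.9 0.28 0 0 0 0; -1 -0.9 0.28 0 0 0 0; -1 -0.9 0.28 0 0 0 0; -1 -0.9 0.28 0 0 0 0; -1 -0.9 0.28 0 0 0 0; -1 -0.9 0.28 0 0 0 0; -1 -0.9 0.28 0 0 0 0; -1 -0.9 0.28 0 0 0 0; -1 -0.9 0.28 0 0 0 0; -1 0 0 0 0 0 0"

```text
clock: 48.55
eef_pos: [338.4, -309.8, 284.6]
tcp_rot: [-3.139, -0.006, 0.667]
contact_force: [-0.4, -0.3, 0.2]
opening: 1.003
```

Run:
```python
from h import *
T=vision.grab_frame("top")[:,:,::-1];S=vision.grab_frame("scene")[:,:,::-1]
cv2.imwrite("raw_topF.png",T);cv2.imwrite("raw_sceneF.png",S)
cv2.imwrite("pics/c11.png",cv2.convertScaleAbs(np.hstack([cv2.resize(T[130:260,180:320],(400,372),interpolation=cv2.INTER_CUBIC),cv2.resize(S[90:260,180:360],(400,378),interpolation=cv2.INTER_CUBIC)[:372]]),alpha=1.5))
hT=cv2.cvtColor(T,cv2.COLOR_BGR2HSV)
m=(((hT[...,0]<11)|(hT[...,0]>170))&(hT[...,1]>115)).astype(np.uint8)[150:235,200:305]
m=cv2.morphologyEx(m,cv2.MORPH_CLOSE,np.ones((5,5)))
cs,_=cv2.findContours(m,cv2.RETR_EXTERNAL,cv2.CHAIN_APPROX_NONE);c=max(cs,key=cv2.contourArea)[:,0]+[200,150]
print("pot mask",cv2.boundingRect(c))
```

```text
pot mask (236, 178, 21, 24)
```

View pics/c11.png

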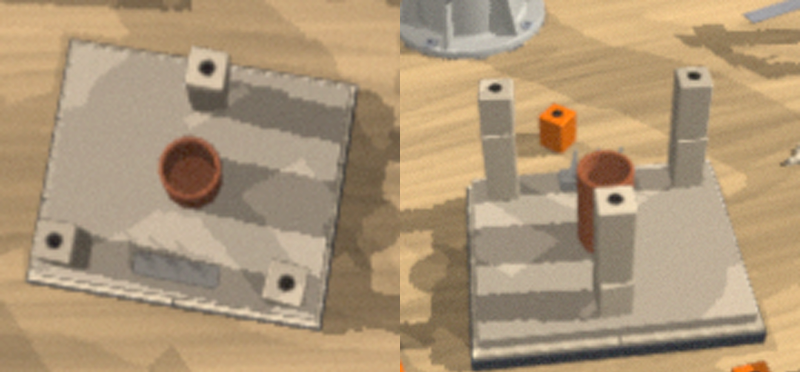

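Run:
```python
from h import *
T=cv2.imread("raw_topF.png");S=cv2.imread("raw_sceneF.png")
print("pot",plane("top",246.3,188.7,153))
q=np.array([plane("top",180+a*.35,130+b*130/372,43) for a,b in((70,40),(355,88),(321,316),(33,274))])
print("shelf",q.mean(0).round(1),np.linalg.norm(np.roll(q,-1,0)-q,axis=1).round(0))
B={"mid":(54,241,692,76),"short":(286,283,495,87),"tall":(207,68,615,199)}
R={}
for n,b in B.items():
    p,e=tri(bore(T,180+b[0]*.35,130+b[1]*.3495,3),bore(S,180+(b[2]-400)*.45,90+b[3]*.45,3));R[n]=p;print(n,p.round(1),round(e,1))
h=np.array([plane("top",180+a*.35,130+b*.3495,61) for a,b in((133,249),(219,268),(216,287),(133,270))])
print("pack",h.mean(0).round(1),"axis deg",np.degrees(np.arctan2(*(h[0]+h[3]-h[1]-h[2])[::-1])).round(1),"target",((R["mid"]+R["short"])/2).round(1))
print("vase neck",plane("top",365,187.3,185)); s=r.sense(); print(s["contact_force"],s["clock"])
a,b=cv2.imread("raw_top.png"),T
print("vase diff",np.abs(a[175:210,338:375].astype(int)-b[175:210,338:375]).mean())
```

```text
pot [583.19305265  38.5103107 ]
shelf [586.6  36.7] [311. 245. 306. 254.]
mid [512.5 167.3 192.6] 0.1
short [468.  -50.1 193.8] 0.1
tall [674.6  19.4 194. ] 0.1
pack [490.7  58.4] axis deg 76.5 target [490.2  58.6 193.2]
vase neck [ 574.12096687 -286.93114719]
[0.26955226 0.1611924  0.4406993 ] 48.65
vase diff 6.6574002574002575
```

```bash
python3 -c "
from rig import r
print(r.sign_off())"
```

```text
the job is handed in; nothing more can be done
None
```

The job is handed in at about 49 s of the 118 s. The sign-off gives no verdict, so these are my own last camera checks.

- **Supports:** The 102, 76 and 51 mm posts stand on the 51, 76 and 102 mm standing posts. The three tops measured 192.6–194.0 mm, against a true 196 mm; the cameras read about 2.5 mm low throughout. The upper bores lie within about 3 mm of where the standing posts' bores were at the start.
- **Straight pot:** It stands upright within about 4 mm of the shelf's middle. The middle came from hand-picked shelf corners and is itself good to a few mm.
- **Cone pack:** It is about 1 mm from midway between the near supports, and its axis is within about 2° (0.03 rad) of their line.
- **Vase and orange look-alikes:** The arm never went to them. I did not re-measure the vase: a before-and-after picture comparison differed slightly, with moving shadows the likely cause.
- **Disagreement:** While placing the short post, the arm's pose and the picture disagreed by about 5 mm along the row. I went by the picture, and the later bore check put it 2.7 mm off.

No force above a few newtons was seen in the readings after each move. The arm was parked clear of everything at hand-in.

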